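# Hang the wash baskets to drip

### The arm

A 6-joint arm with a two-finger parallel gripper is mounted at the origin on a cart in front of the work surface, level with it; the furniture and walls round the work are solid. World frame = base frame: x ahead of the robot, y to its left, z up, the work surface at z = 0. Lengths are in m, angles in rad, forces in N, time in s.
With the tool pointing down it reaches from about 0.275 to 0.975 m from the base axis. Payload 8.4 kg.
Tool frame: the origin (TCP) lies at the very end of the fingers, on their centre line; the grasp point (between the pads) lies 19 mm behind it; z points along the fingers, y is the line along which they close (so a half turn about z gives the same grasp; the last joint's range is limited). The gripper opens to 92 mm and grips with 3 to 60 N. Pads are 20 mm wide; open, the fingers measure 128 mm over their backs; the gripper's body (75 mm by 189 mm) begins 69 mm behind the grasp point.
Start: joints at [1.232, 0.353, 1.633, -0, 1.155, -0.002], TCP at [0.207, 0.59, 0.215] pointing down, gripper open.
Joint ranges: [-2.63, 2.63], [-0.92, 2.1], [0.06, 2.66], [-1.3, 4.44], [0, 2.69], [-3.02, 3.02]. Speed limits (rad/s): [2.22, 2.22, 2.79, 3.14, 3.14, 3.14].

### API

Orientations are given as [roll, pitch, yaw] about the fixed x, y, z axes, in that order (R = Rz(yaw) Ry(pitch) Rx(roll)).
In Python, from workcell import ctrl gives the robot as it stands.
- The arm moves only by the tool servo_tool, never from a script. Its argument "targets" is a list that holds one entry, the list of rows, each a list of 5 numbers: the shift along the world's x, y, z in mm, then the turn about the world's z in rad, then the closure in counts, from 0 (fully open) to 255 (shut). In form: [[[x, y, z, roll, hand], ...]]. A call has 1 to 10 rows; each row shifts and turns the commanded pose from where the row before left it; what a row does not reach is not made up. A row lasts 1/12 s, in which the tool goes at most 41.7 mm and 7.16 degrees, less where a joint would pass 70% of its speed; a pose out of reach is approached as far as the arm can. A call with a gripper value outside its range is refused whole. The fingers move at their own pace and stop on an object; "squeeze" is the grip in N (left out, the last holds). Time passes only in rows, so rows that do not move let the fingers close. It gives the time, the measured TCP pose, the force, the opening and the grip force at its end, in the units of the state.
- ctrl.get_state(): the state, without advancing time (a new reading comes with each control period).
- ctrl.camera(name): name is "scene" or "top"; returns (picture, depth): 400x640x3 uint8, red, green, blue; 400x640 float32, m along the optical axis (not along the pixel's ray), 0 where there is no reading.
- ctrl.camera_params(name): a dict with "camera_matrix" (3x3 intrinsics, pixels), "D" ([k1, k2, p1, p2, k3] as OpenCV has them; the pictures are not rectified), "view" (4x4, takes a point from world to camera coordinates). Camera axes: x right, y down, z forward; pixel columns grow to the right and rows downward; lengths in m; the calibration is good to about 2 mm. A picture is of the moment at which its call begins. camera_params takes no time and is no camera call.
- ctrl.close_job(): hands the job in; it is judged then, once.
Trained networks look in the newest picture that a camera, given by its name, has taken for a name from the list of things; names that differ only in an ending like _2 or _b are one class to them, and where a whole thing is asked for, a point or a joint stands for the part that bears it (a point fixed in the world has none). Each returns a list of dicts, best first, with "confidence" (0 to 1); they miss things now and then, are a little off and sometimes report something else, mostly with a low value. They report only what shows in the picture. A call takes as long as a camera call.
- ctrl.recognise(camera, target): "xyz" ([x, y, z] in m, in world coordinates, good to about 4 mm: the middle of the surface that is visible of it).
The state is a dict: "t": time; "joint_positions": joint angles; "joint_velocities": joint speeds; "joint_efforts": joint torques, N m; "tcp_pos": TCP position; "ee_rot": TCP orientation; "contact_force": force on the tool from outside, world axes, zero at the start; "ft_torque": the same for the moment, N m; "finger_gap": finger opening in m; "grip_force": force on a finger pad.
Only numpy, scipy, OpenCV 4.12 (cv2) and the standard library are available. Lean on these libraries where they do the work, as an engineer would, in place of code of your own. Each camera call takes 0.05 s, during which the arm holds its last target. There are 200 camera calls.

### The job

Flip the over-centre latch of the grey case open and lift its cover, then take out all the steel wash baskets (two or three of them) and hang each by its handle on a hook of the drip rack, one basket to a hook, any hooks. When the case is empty, shut the cover fully and flip the latch back over so that the case is locked again. Leave the bottles and the tape roll standing beside the work where they are.

Things in the scene. Friction and masses are not known exactly. Their poses are not given: they have to be found in the camera images.
- case: Grey plastic case, 144 x 144 mm, fixed, placed anew each time. Origin: centre of its underside; its front (latch, lift tab) faces its -x, the hinge is at +x, y to the left. Base: open tray 65 mm high, 4 mm walls, inner floor at z = 4 mm; the cover adds 70 mm (135 mm shut). The baskets stand inside near x, y = +-33 mm, handle bars nearly along y.
- cover (a joint): Angle of the case cover: 0 shut, grows as the front edge rises, stop at 1.9 rad. The cover weighs 0.3 kg; a stiff hinge (0.36 N m of friction) holds it at any angle. When the latch is locked it cannot be lifted.
- cover_hinge (a point): Middle of the cover's hinge line, at the upper rear edge of the base, 65 mm above the table, in the axes of the case; the hinge line runs along the case's y.
- cover_tab (a point): Point to hold on the cover's lift tab: a black block 12 mm wide (along y), 12 mm high and sticking out 33 mm from the cover's front, 34 mm right of the case's middle; this point is 21 mm out from the front face, at the tab's mid height, 81 mm above the table when shut. Moves with the cover; it lies 165 mm in front of and 16 mm above the hinge line when shut. Pinched across its width it can turn between the fingers.
- latch (a joint): Angle of the latch lever: 0 locked (lever upright against the cover's front), 1.2 rad fully open (lever swung out to the case's -x, almost level). A spring, over-centre at 0.6 rad, throws it to the nearer end (about 0.17 N m at the ends). It locks only if the cover is right down (within about 0.012 rad); otherwise its nose strikes the cover's catch at about 0.2 rad.
- latch_pivot (a point): Pivot of the latch lever: 14 mm in front of the case's front face, 34 mm left of its middle, 46 mm above the table. The pivot line runs along the case's y.
- latch_grip (a point): Point to hold on the latch lever: the black paddle, 16 mm wide (along y), 10 mm thick and 48 mm long. This point is near the middle of the paddle, 62 mm above and 13 mm in front of the pivot when locked; the lever's end is 17 mm further out. Pinched across its width it can turn between the fingers.
- rack: Steel drip rack, fixed to the table but placed differently each time: a flat tray 145 x 205 mm with a 14 mm rim, two posts and a cross rail 173 mm high carrying three flat hooks. Origin: middle of the tray's rear edge, on the table; the hooks point to its -x (to the front), y to the left.
- hook_1 (a point): Seat of hook 1 (1 rightmost, 3 leftmost, 70 mm apart): top of its flat strip at mid length, 170 mm above the table; axes as the rack's. Strip 14 mm wide, 4 mm thick; its upturned end is 28 to 35 mm in front of this point (-x) and stands 15 mm above it; the rail is 45 mm behind and at most 4 mm higher. Nothing stands over the hooks.
- hook_2 (a point): Seat of hook 2 (1 rightmost, 3 leftmost, 70 mm apart): top of its flat strip at mid length, 170 mm above the table; axes as the rack's. Strip 14 mm wide, 4 mm thick; its upturned end is 28 to 35 mm in front of this point (-x) and stands 15 mm above it; the rail is 45 mm behind and at most 4 mm higher. Nothing stands over the hooks.
- hook_3 (a point): Seat of hook 3 (1 rightmost, 3 leftmost, 70 mm apart): top of its flat strip at mid length, 170 mm above the table; axes as the rack's. Strip 14 mm wide, 4 mm thick; its upturned end is 28 to 35 mm in front of this point (-x) and stands 15 mm above it; the rail is 45 mm behind and at most 4 mm higher. Nothing stands over the hooks.
- basket_1: Steel wash basket: open box 52 x 52 x 32 mm, 119 mm high with its handle, 0.12 kg; None if absent, may be knocked aside in the run. Origin: centre of its underside. Rigid handle: two legs 3 mm thick at y = +-27 mm and a bar along y, 10 mm wide (x), from z = 78 to 83 mm. A black square grip 16 x 16 mm stands on the bar's middle, z = 83 to 119 mm, sides along x and y.
- basket_1_bar (a point): Middle of the underside of that basket's handle bar, 78 mm above the basket's underside: this rests on the hook. The opening between the basket's rim and the bar is 46 mm high and 50 mm wide.
- basket_2: Steel wash basket: open box 52 x 52 x 32 mm, 119 mm high with its handle, 0.12 kg; None if absent, may be knocked aside in the run. Origin: centre of its underside. Rigid handle: two legs 3 mm thick at y = +-27 mm and a bar along y, 10 mm wide (x), from z = 78 to 83 mm. A black square grip 16 x 16 mm stands on the bar's middle, z = 83 to 119 mm, sides along x and y.
- basket_2_bar (a point): Middle of the underside of that basket's handle bar, 78 mm above the basket's underside: this rests on the hook. The opening between the basket's rim and the bar is 46 mm high and 50 mm wide.
- basket_3: Steel wash basket: open box 52 x 52 x 32 mm, 119 mm high with its handle, 0.12 kg; None if absent, may be knocked aside in the run. Origin: centre of its underside. Rigid handle: two legs 3 mm thick at y = +-27 mm and a bar along y, 10 mm wide (x), from z = 78 to 83 mm. A black square grip 16 x 16 mm stands on the bar's middle, z = 83 to 119 mm, sides along x and y.
- basket_3_bar (a point): Middle of the underside of that basket's handle bar, 78 mm above the basket's underside: this rests on the hook. The opening between the basket's rim and the bar is 46 mm high and 50 mm wide.
- basket_4: Steel wash basket: open box 52 x 52 x 32 mm, 119 mm high with its handle, 0.12 kg; None if absent, may be knocked aside in the run. Origin: centre of its underside. Rigid handle: two legs 3 mm thick at y = +-27 mm and a bar along y, 10 mm wide (x), from z = 78 to 83 mm. A black square grip 16 x 16 mm stands on the bar's middle, z = 83 to 119 mm, sides along x and y.
- basket_4_bar (a point): Middle of the underside of that basket's handle bar, 78 mm above the basket's underside: this rests on the hook. The opening between the basket's rim and the bar is 46 mm high and 50 mm wide.
- solvent: Bystander: plastic bottle 45 x 67 x 132 mm; origin under its centre.
- masking_tape: Bystander: tape roll lying flat, 94 mm across, 25 mm high; origin under its centre.
- glue: Bystander: small bottle 34 mm across, 102 mm high; origin under its centre.

How it is judged:
By the outcome, as a careful person would: the job done as asked, in the order asked, and still so for the second after the job is handed in, with the robot touching nothing.
Of basket_1, basket_2, basket_3, basket_4 only 2 to 3 are there at a start; the rules pass over those that are not, and their reading is None.
At some moment in a run one of basket_1, basket_2, basket_3, basket_4 may be knocked a few centimetres aside while the robot is not near it.
It also fails if it takes over 210 s, if anything falls off the work surface, if the arm or the gripper's body presses on something with over 40 N, if the wrist force passes 120 N, or if a joint passes its speed limit or range.

## Working session

There is one attempt and no reset: what is moved stays moved. The work goes in short steps, Python scripts to look and compute and a tool call to move; the robot and the scene stay as the last step left them, time stands still between calls to the robot, and variables do not carry over. Pictures are saved under pics/ and viewed, at most 14 in all, crops included, and the job is handed in when it is done.

Besides the shell and the picture viewer there is one more tool, called after "Emit:" as name(argument=value, ...) on one line, values as JSON. servo_tool: Moves the arm, as the interface text tells. Its arguments: {"type":"object","properties":{"targets":{"type":"array","items":{"type":"array","items":{"type":"array","items":{"type":"number"}}}},"squeeze":{"type":"number"}},"required":["targets"]}

```bash
mkdir -p pics; cat > h.py <<'E'
import numpy as np, cv2
from workcell import ctrl
def deproj(cam,u,v,z):
    p=ctrl.camera_params(cam);K=np.array(p["camera_matrix"]);D=np.array(p["D"]);V=np.array(p["view"])
    n=cv2.undistortPoints(np.array([[[u,v]]],float),K,D)[0,0]
    return (np.linalg.inv(V)@np.array([n[0]*z,n[1]*z,z,1]))[:3]
def cloud(cam,depth):
    p=ctrl.camera_params(cam);K=np.array(p["camera_matrix"]);D=np.array(p["D"]);V=np.array(p["view"])
    h,w=depth.shape;g=np.stack(np.meshgrid(np.arange(w),np.arange(h)),-1).reshape(-1,1,2).astype(float)
    n=cv2.undistortPoints(g,K,D)[:,0];z=depth.reshape(-1)
    P=np.c_[n*z[:,None],z,np.ones_like(z)]@np.linalg.inv(V).T
    P=P[:,:3];P[z<=0]=np.nan
    return P.reshape(h,w,3)
def proj(cam,P):
    p=ctrl.camera_params(cam);V=np.array(p["view"])
    q,_=cv2.projectPoints(np.array(P,float).reshape(-1,3),cv2.Rodrigues(V[:3,:3])[0],V[:3,3],np.array(p["camera_matrix"]),np.array(p["D"]))
    return q[:,0]
def shot(cam,name):
    im,d=ctrl.camera(cam);cv2.imwrite(f"pics/{name}.png",im[:,:,::-1]);np.save(f"pics/{name}.npy",d);return im,d
E
python3 - <<'E'
from h import *
for c in("scene","top"):
    shot(c,c+"0")
    for t in("case","latch_grip","latch_pivot","cover_tab","cover_hinge","rack","hook_1","basket_1","solvent","masking_tape","glue"):
        try: print(c,t,[(np.round(r["xyz"],3).tolist(),round(r["confidence"],2)) for r in ctrl.recognise(c,t)[:4]])
        except Exception as e: print(c,t,e)
s=ctrl.get_state();print(s["t"],s["tcp_pos"],s["ee_rot"],s["finger_gap"])
E
```

```text
scene case [([0.581, 0.067, 0.125], 0.56)]
scene latch_grip []
scene latch_pivot [([0.575, 0.066, 0.126], 0.6)]
scene cover_tab [([0.586, 0.078, 0.136], 0.93)]
scene cover_hinge [([0.515, 0.136, 0.085], 0.66)]
scene rack [([0.526, -0.204, 0.008], 0.97), ([0.436, -0.423, 0.061], 0.46)]
scene hook_1 [([0.52, -0.21, 0.01], 0.7)]
scene basket_1 []
scene solvent [([0.774, -0.056, 0.077], 0.56)]
scene masking_tape [([0.486, 0.343, 0.016], 0.56)]
scene glue [([0.437, -0.421, 0.061], 0.53)]
top case [([0.586, 0.091, 0.133], 0.63)]
top latch_grip [([0.595, 0.094, 0.137], 0.48)]
top latch_pivot [([0.585, 0.091, 0.132], 0.69)]
top cover_tab [([0.593, 0.094, 0.138], 0.71)]
top cover_hinge [([0.585, 0.091, 0.135], 0.91)]
top rack [([0.514, -0.2, 0.006], 0.73), ([0.584, 0.093, 0.133], 0.23)]
top hook_1 [([0.516, -0.2, 0.007], 0.77)]
top basket_1 []
top solvent [([0.772, -0.052, 0.092], 0.76)]
top masking_tape [([0.481, 0.352, 0.021], 0.73), ([0.515, -0.2, 0.009], 0.55)]
top glue [([0.435, -0.415, 0.06], 0.53)]
1.2 [0.20654436 0.58990802 0.21459723] [ 3.14156957e+00 -4.05111942e-05  2.80473164e+00] 0.09185415049824489
```

```bash
python3 -c "
import cv2,numpy as np
cv2.imwrite('pics/both0.png',cv2.resize(np.vstack([cv2.imread('pics/scene0.png'),cv2.imread('pics/top0.png')]),(480,600)))"
```

```text
(no output)
```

View pics/scene0.png

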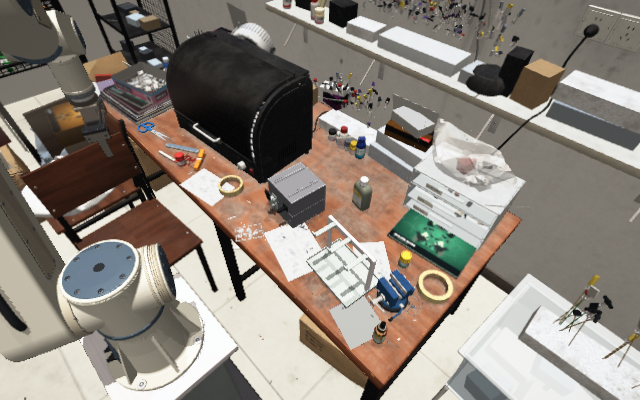

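View pics/top0.png

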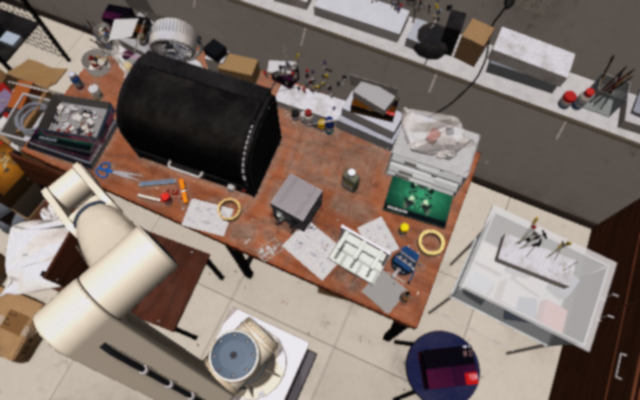

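The scene view shows the case at about (297,192), its front with latch and tab near (275,200) facing the robot and left. The rack is at about (340,265), the solvent at (362,192) and the glue at (380,330). The roll by the case is at (230,185). Next I'll fit poses from depth.

```bash
python3 - <<'E'
from h import *
for c in("scene","top"):
    d=np.load(f"pics/{c}0.npy");P=cloud(c,d)
    x,y,z=P[...,0],P[...,1],P[...,2]
    m=(z>.125)&(z<.145)&(abs(x-.585)<.15)&(abs(y-.09)<.13)
    q=P[m];r=cv2.minAreaRect((q[:,:2]*1000).astype(np.float32));print(c,"casetop",m.sum(),np.median(q[:,2]),r,cv2.boxPoints(r).round().tolist())
    m=(z>.155)&(z<.2)&(abs(x-.53)<.2)&(abs(y+.2)<.2)
    q=P[m];print("rail",len(q));print((q[:: max(1,len(q)//40)]*1000).round().tolist())
    m=(z>.006)&(z<.03)&(abs(x-.53)<.15)&(abs(y+.2)<.15)
    q=P[m];r=cv2.minAreaRect((q[:,:2]*1000).astype(np.float32));print("tray",m.sum(),r,cv2.boxPoints(r).round().tolist())
    im=cv2.imread(f"pics/{c}0.png")
    if c=="scene": a=im[150:320,220:420]
    else: a=im[150:320,240:440]
    cv2.imwrite(f"pics/crop_{c}.png",cv2.resize(a,None,fx=3.5,fy=3.5,interpolation=cv2.INTER_CUBIC))
E
```

```text
scene casetop 1363 0.1363198347191994 ((589.9437255859375, 100.3824234008789), (146.5860595703125, 176.0444793701172), 83.9481201171875) [[495.0, 37.0], [670.0, 18.0], [685.0, 164.0], [510.0, 183.0]]
rail 737
[[556.0, -104.0, 172.0], [554.0, -119.0, 173.0], [554.0, -132.0, 175.0], [554.0, -144.0, 176.0], [548.0, -142.0, 170.0], [548.0, -154.0, 176.0], [549.0, -157.0, 174.0], [547.0, -162.0, 175.0], [550.0, -168.0, 174.0], [492.0, -122.0, 173.0], [471.0, -119.0, 183.0], [547.0, -182.0, 175.0], [544.0, -182.0, 173.0], [545.0, -185.0, 170.0], [548.0, -197.0, 173.0], [542.0, -188.0, 161.0], [538.0, -203.0, 169.0], [516.0, -195.0, 173.0], [518.0, -201.0, 173.0], [514.0, -201.0, 172.0], [507.0, -200.0, 173.0], [501.0, -198.0, 171.0], [495.0, -200.0, 174.0], [494.0, -201.0, 172.0], [485.0, -198.0, 172.0], [478.0, -196.0, 173.0], [475.0, -196.0, 170.0], [474.0, -201.0, 171.0], [532.0, -257.0, 168.0], [532.0, -256.0, 157.0], [519.0, -268.0, 173.0], [528.0, -282.0, 175.0], [532.0, -289.0, 174.0], [529.0, -292.0, 174.0], [526.0, -294.0, 175.0], [526.0, -295.0, 171.0], [526.0, -298.0, 170.0], [5
[... 998 characters left out ...]
.0, -193.0, 168.0], [540.0, -251.0, 173.0], [531.0, -233.0, 163.0], [473.0, -125.0, 178.0], [534.0, -257.0, 174.0], [509.0, -204.0, 164.0], [496.0, -189.0, 173.0], [535.0, -276.0, 172.0], [531.0, -278.0, 175.0], [526.0, -273.0, 171.0], [491.0, -199.0, 163.0], [531.0, -296.0, 175.0], [522.0, -275.0, 162.0], [480.0, -200.0, 175.0], [474.0, -194.0, 172.0], [471.0, -196.0, 173.0], [468.0, -197.0, 172.0], [497.0, -272.0, 173.0], [481.0, -257.0, 164.0], [471.0, -260.0, 175.0], [469.0, -266.0, 164.0], [449.0, -260.0, 186.0]]
tray 1260 ((529.891845703125, -199.8511962890625), (299.1973876953125, 299.5517883300781), 89.97731018066406) [[380.0, -349.0], [680.0, -350.0], [680.0, -50.0], [380.0, -50.0]]
```

View pics/crop_scene.png

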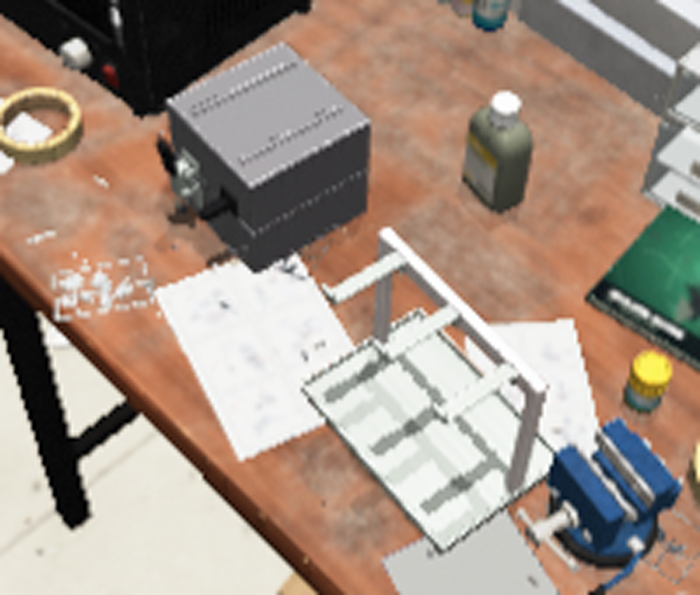

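```bash
python3 - <<'E'
from h import *
from scipy.optimize import least_squares
for c in("scene","top"):
    P=cloud(c,np.load(f"pics/{c}0.npy")).reshape(-1,3);x,y,z=P.T
    q=P[(z>.128)&(z<.143)&(abs(x-.6)<.13)&(abs(y-.1)<.12)]
    def f(p):
        cx,cy,a=p;R=np.array([[np.cos(a),np.sin(a)],[-np.sin(a),np.cos(a)]])
        l=(q[:,:2]-[cx,cy])@R.T
        return l
    best=None
    # maximise points inside / edge fit: choose yaw by sharpest percentile extent
    for a in np.arange(-.25,.1,.005):
        l=f((0,0,a));lo=np.percentile(l,1.5,0);hi=np.percentile(l,98.5,0);s=(hi-lo)
        if best is None or s.prod()<best[0]:
            best=(s.prod(),a,s,(lo+hi)/2)
    a=best[1];R=np.array([[np.cos(a),-np.sin(a)],[np.sin(a),np.cos(a)]]);print(c,"case",a,best[2],R@best[3],len(q))
    # front parts: points in front of case in case axes
    C=R@best[3];l=(P[:,:2]-C)@R
    for n,y0 in(("latch",.034),("tab",-.034)):
        m=(l[:,0]<-.078)&(l[:,0]>-.13)&(abs(l[:,1]-y0)<.02)&(z>.04)&(z<.15)
        print(n,m.sum(),np.c_[l[m],z[m]].min(0).round(3),np.median(np.c_[l[m],z[m]],axis=0).round(3),np.c_[l[m],z[m]].max(0).round(3)) if m.sum() else None
    q=P[(z>.162)&(z<.19)&(abs(x-.52)<.1)&(abs(y+.2)<.13)]
    def g(p):
        a=p[2];R=np.array([[np.cos(a),-np.sin(a)],[np.sin(a),np.cos(a)]])
        l=(q[:,:2]-p[:2])@R  # origin: seat of hook2
        d=[np.hypot(l[:,0]-.047,np.maximum(0,abs(l[:,1])-.095))]
        for yy in(-.07,0,.07):
            d.append(np.hypot(np.maximum(0,np.maximum(-.035-l[:,0],l[:,0]-.047)),np.maximum(abs(l[:,1]-yy)-.007,0)))
        return np.min(d,0)
    r=least_squares(g,[.5,-.195,-.146],loss="soft_l1",f_scale=.004);a=r.x[2]
    print("hook2",r.x,np.median(abs(r.fun)),"1",r.x[:2]+.07*np.array([np.sin(a),-np.cos(a)]),"3",r.x[:2]+.07*np.array([-np.sin(a),np.cos(a)]))
E
```

```text
scene case -0.09499999999999986 [0.14100272 0.14075053] [0.60428304 0.09792211] 1320
latch 85 [-0.104  0.021  0.04 ] [-0.092  0.031  0.083] [-0.078  0.045  0.13 ]
tab 32 [-0.104 -0.04   0.079] [-0.092 -0.034  0.086] [-0.078 -0.025  0.091]
hook2 [ 0.49527216 -0.19931297 -0.12412044] 0.0 1 [ 0.48660603 -0.26877446] 3 [ 0.5039383  -0.12985149]
top case -0.09499999999999986 [0.14043877 0.14111355] [0.60196238 0.10287653] 1280
latch 47 [-0.105  0.018  0.04 ] [-0.092  0.031  0.082] [-0.078  0.043  0.13 ]
tab 24 [-0.105 -0.038  0.081] [-0.092 -0.034  0.085] [-0.079 -0.027  0.094]
hook2 [ 0.49397899 -0.1961455  -0.1203093 ] 0.0 1 [ 0.48557764 -0.26563951] 3 [ 0.50238034 -0.12665149]
```

Emit:
servo_tool(targets=[[[14, -36, 3, 0.024, 116], [14, -36, 3, 0.024, 116], [14, -36, 3, 0.024, 116], [14, -36, 3, 0.024, 116], [14, -36, 3, 0.024, 116], [14, -36, 3, 0.024, 116], [14, -36, 3, 0.024, 116], [14, -36, 3, 0.024, 116], [14, -36, 3, 0.024, 116], [14, -36, 3, 0.026, 116]]], squeeze=25)

```text
t: 2.03
tcp_pos: [0.3468, 0.2282, 0.245]
ee_rot: [3.141, 0.001, 3.048]
contact_force: [1.3, 0.2, 1.0]
finger_gap: 0.0502
grip_force: 0.0
```

Emit:
servo_tool(targets=[[[32, -17, -3, 0, 116], [32, -17, -3, 0, 116], [32, -17, -5, 0, 116], [32, -17, -5, 0, 116], [32, -19, -5, 0, 116], [0, 0, -35, 0, 116], [0, 0, -35, 0, 116], [0, 0, 0, 0, 116]]])

```text
t: 2.7
tcp_pos: [0.5031, 0.1412, 0.1482]
ee_rot: [-3.138, -0.008, 3.045]
contact_force: [-1.7, -0.9, -0.7]
finger_gap: 0.0501
grip_force: 0.0
```

Emit:
servo_tool(targets=[[[0, 0, -30, 0, 116], [0, 0, -30, 0, 116], [0, 0, 0, 0, 116], [0, 0, 0, 0, 255], [0, 0, 0, 0, 255], [0, 0, 0, 0, 255], [0, 0, 0, 0, 255]]])

```text
t: 3.28
tcp_pos: [0.5077, 0.1433, 0.0956]
ee_rot: [3.141, 0.003, 3.047]
contact_force: [0.9, 0.4, 0.7]
finger_gap: 0.0256
grip_force: 0.0
```

```bash
python3 - <<'E'
from h import *
shot("scene","s1");a=cv2.imread("pics/s1.png")[110:260,200:400];cv2.imwrite("pics/s1c.png",cv2.resize(a,None,fx=4,fy=4,interpolation=cv2.INTER_CUBIC))
s=ctrl.get_state();print(s["tcp_pos"],s["finger_gap"],s["grip_force"],s["contact_force"])
E
```

```text
[0.50754025 0.1432442  0.09525995] 0.02165994382932053 0.0 [-0.53871254 -0.31947012  1.19813118]
```

View pics/s1c.png

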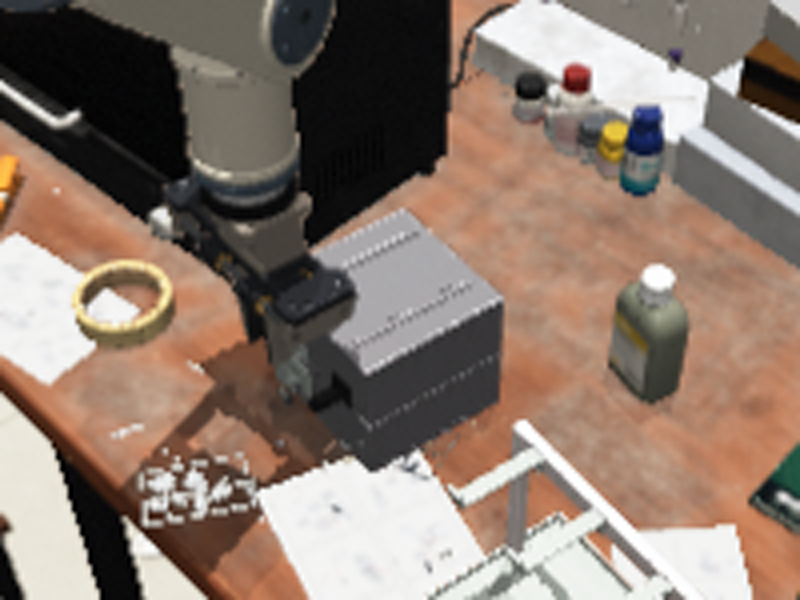

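Emit:
servo_tool(targets=[[[0, 0, 0, 0, 255], [0, 0, 0, 0, 255], [-10, 1, -2.7, 0, 255], [-9.3, 0.9, -4, 0, 255], [-8.6, 0.8, -5.5, 0, 255], [-7.7, 0.7, -6.6, 0, 255], [-6.6, 0.6, -7.8, 0, 255], [-5.4, 0.5, -8.6, 0, 255], [-4, 0.4, -9.4, 0, 255], [-2.6, 0.2, -9, 0, 255]]])

```text
t: 4.17
tcp_pos: [0.4533, 0.1502, 0.0409]
ee_rot: [3.138, 0.003, 3.046]
contact_force: [-2.1, 15.0, 3.4]
finger_gap: 0.0162
grip_force: 25.0
```

Emit:
servo_tool(targets=[[[0, 0, 0, 0, 255], [0, 0, 0, 0, 255], [0, 0, 0, 0, 116], [0, 0, 0, 0, 116], [0, 0, 0, 0, 116], [0, 0, 0, 0, 116], [0, 0, 0, 0, 116]]])

```text
t: 4.75
tcp_pos: [0.4524, 0.1478, 0.0401]
ee_rot: [-3.142, 0.0, 3.047]
contact_force: [-0.3, 0.4, -0.2]
finger_gap: 0.0471
grip_force: 0.0
```

Emit:
servo_tool(targets=[[[0, 0, 35, 0, 116], [0, 0, 35, 0, 116], [18, -24, 0, 0, 116], [18, -24, 0, 0, 116], [18, -23, 0, 0, 116], [0, 0, -16, 0, 116], [0, 0, -30, 0, 116], [0, 0, 0, 0, 255], [0, 0, 0, 0, 255], [0, 0, 0, 0, 255]]])

```text
t: 5.58
tcp_pos: [0.5064, 0.0771, 0.0646]
ee_rot: [-3.142, -0.0, 3.047]
contact_force: [-0.7, -0.4, 0.5]
finger_gap: 0.0322
grip_force: 0.0
```

Emit:
servo_tool(targets=[[[0, 0, 0, 0, 255], [0, 0, 0, 0, 255], [0, 0, 0, 0, 255]]])

```text
t: 5.83
tcp_pos: [0.5069, 0.0772, 0.065]
ee_rot: [3.141, 0.002, 3.047]
contact_force: [-1.0, -6.4, 1.2]
finger_gap: 0.0123
grip_force: 3.6
```

```bash
python3 - <<'E'
from h import *
for c in("scene","top"):shot(c,c+"2")
a=cv2.imread("pics/scene2.png")[120:240,220:380];b=cv2.imread("pics/top2.png")[130:250,220:380]
cv2.imwrite("pics/s2c.png",cv2.resize(np.vstack([a,b]),None,fx=2.5,fy=2.5,interpolation=cv2.INTER_CUBIC))
E
```

```text
(no output)
```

View pics/s2c.png

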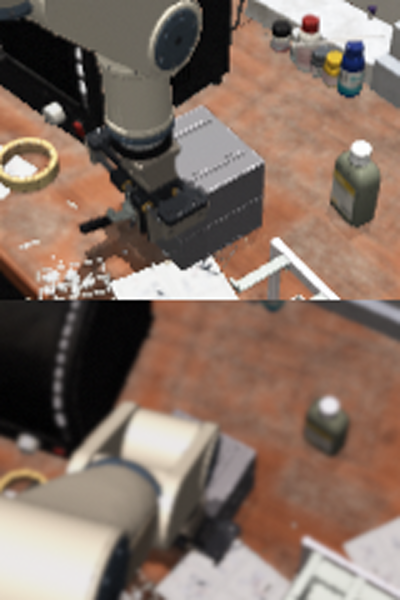

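```bash
python3 - <<'E'
import numpy as np
t=.115+np.linspace(0,1.8,19);u=166*np.cos(t);w=166*np.sin(t)
print([[round(-.9955*a,1),round(.095*a,1),round(b,1),0,255] for a,b in zip(np.diff(u),np.diff(w))])
E
```

```text
[[np.float64(2.7), np.float64(-0.3), np.float64(16.4), 0, 255], [np.float64(4.3), np.float64(-0.4), np.float64(16.0), 0, 255], [np.float64(5.9), np.float64(-0.6), np.float64(15.5), 0, 255], [np.float64(7.4), np.float64(-0.7), np.float64(14.8), 0, 255], [np.float64(8.8), np.float64(-0.8), np.float64(14.0), 0, 255], [np.float64(10.2), np.float64(-1.0), np.float64(13.1), 0, 255], [np.float64(11.4), np.float64(-1.1), np.float64(12.0), 0, 255], [np.float64(12.6), np.float64(-1.2), np.float64(10.8), 0, 255], [np.float64(13.6), np.float64(-1.3), np.float64(9.4), 0, 255], [np.float64(14.5), np.float64(-1.4), np.float64(8.0), 0, 255], [np.float64(15.2), np.float64(-1.4), np.float64(6.6), 0, 255], [np.float64(15.8), np.float64(-1.5), np.float64(5.0), 0, 255], [np.float64(16.2), np.float64(-1.5), np.float64(3.4), 0, 255], [np.float64(16.4), np.float64(-1.6), np.float64(1.8), 0, 255], [np.float64(16.5), np.float64(-1.6), np.float64(0.1), 0, 255], [np.float64(16.4), np.float64(-1.6), np.float64(-1.6), 0, 255], [np.float64(16.2), np.float64(-1.5), np.float64(-3.2), 0, 255], [np.float64(15.8), np.float64(-1.5), np.float64(-4.8), 0, 255]]
```

Emit:
servo_tool(targets=[[[2.7, -0.3, 16.4, 0, 255], [4.3, -0.4, 16, 0, 255], [5.9, -0.6, 15.5, 0, 255], [7.4, -0.7, 14.8, 0, 255], [8.8, -0.8, 14, 0, 255], [10.2, -1, 13.1, 0, 255], [11.4, -1.1, 12, 0, 255], [12.6, -1.2, 10.8, 0, 255], [13.6, -1.3, 9.4, 0, 255]]])

```text
t: 6.68
tcp_pos: [0.5806, 0.0692, 0.1862]
ee_rot: [-3.14, -0.006, 3.047]
contact_force: [-7.2, -1.4, 1.5]
finger_gap: 0.0121
grip_force: 25.0
```

Emit:
servo_tool(targets=[[[14.5, -1.4, 8, 0, 255], [15.2, -1.4, 6.6, 0, 255], [15.8, -1.5, 5, 0, 255], [16.2, -1.5, 3.4, 0, 255], [16.4, -1.6, 1.8, 0, 255], [16.5, -1.6, 0, 0, 255], [16.4, -1.6, -1.6, 0, 255], [16.2, -1.5, -3.2, 0, 255], [15.8, -1.5, -4.8, 0, 255], [0, 0, 0, 0, 255]]])

```text
t: 7.52
tcp_pos: [0.7298, 0.0534, 0.2026]
ee_rot: [-3.139, 0.005, 3.046]
contact_force: [4.1, -10.2, 8.9]
finger_gap: 0.0117
grip_force: 25.1
```

Emit:
servo_tool(targets=[[[0, 0, 0, 0, 116], [0, 0, 0, 0, 116], [0, 0, 0, 0, 116], [0, 0, 0, 0, 116], [0, 0, 35, 0, 116], [0, 0, 35, 0, 116], [-20, 0, 20, 0, 116], [-35, 0, 0, 0, 116], [-35, 0, 0, 0, 116], [-35, 0, 0, 0, 116]]])

```text
t: 8.35
tcp_pos: [0.5997, 0.0562, 0.2915]
ee_rot: [3.141, 0.0, 3.047]
contact_force: [-0.2, -0.6, 0.0]
finger_gap: 0.0502
grip_force: 0.0
```

Emit:
servo_tool(targets=[[[-35, -15, 0, 0, 116], [-35, -20, 0, 0, 116], [-35, -20, 0, 0, 116], [-35, -20, 0, 0, 116], [-35, -20, 0, 0, 116], [-30, -25, 0, 0, 116], [0, -35, 0, 0, 116], [0, -35, 0, 0, 116], [0, 0, 0, 0, 116]]])

```text
t: 9.1
tcp_pos: [0.3958, -0.1383, 0.2919]
ee_rot: [-3.139, 0.002, 3.044]
contact_force: [0.2, 0.9, -0.1]
finger_gap: 0.05
grip_force: 0.0
```

```bash
python3 - <<'E'
from h import *
for c in("scene","top"):
    shot(c,c+"3")
    for t in("basket_1","basket_1_bar"):print(c,t,[(np.round(r["xyz"],3).tolist(),round(r["confidence"],2)) for r in ctrl.recognise(c,t)[:5]])
a=cv2.imread("pics/scene3.png")[110:290,200:400];b=cv2.imread("pics/top3.png")[150:330,240:440]
cv2.imwrite("pics/s3c.png",cv2.resize(np.hstack([a,b]),(800,360),interpolation=cv2.INTER_CUBIC))
E
```

```text
scene basket_1 [([0.526, -0.209, 0.008], 0.47)]
scene basket_1_bar [([0.715, 0.083, 0.095], 0.5)]
top basket_1 [([0.629, 0.075, 0.034], 0.7), ([0.633, 0.127, 0.035], 0.51), ([0.563, 0.088, 0.085], 0.38)]
top basket_1_bar []
```

View pics/s3c.png

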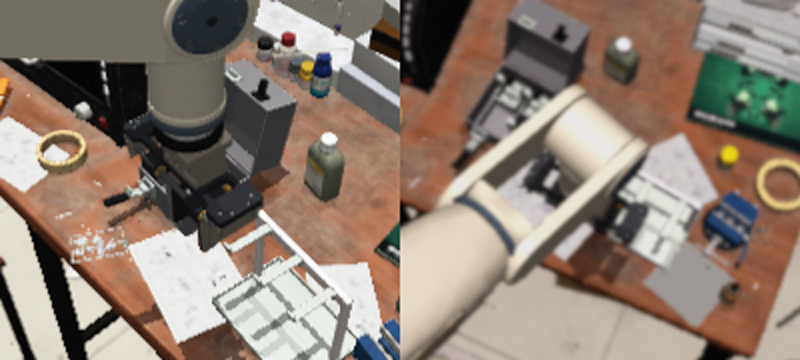

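Emit:
servo_tool(targets=[[[0, -37, 0, 0, 116], [0, -37, 0, 0, 116], [0, -37, 0, 0, 116], [0, -37, 0, 0, 116], [0, -37, 0, 0, 116], [0, -37, 0, 0, 116], [0, 0, 0, 0, 116]]])

```text
t: 9.98
tcp_pos: [0.397, -0.3603, 0.2908]
ee_rot: [-3.139, 0.0, 3.046]
contact_force: [-0.0, 0.6, 0.2]
finger_gap: 0.0501
grip_force: 0.0
```

```bash
python3 - <<'E'
from h import *
for c in("scene","top"):
    im,d=shot(c,c+"4")
    for t in("basket_1","basket_1_bar"):print(c,t,[(np.round(r["xyz"],3).tolist(),round(r["confidence"],2)) for r in ctrl.recognise(c,t)[:5]])
    P=cloud(c,d)
    C=np.array([.603,.1005]);a=-.095;R=np.array([[np.cos(a),-np.sin(a)],[np.sin(a),np.cos(a)]])
    l=(P[...,:2]-C)@R;z=P[...,2]
    m=((z>.092)&(z<.135)&(abs(l[...,0])<.066)&(abs(l[...,1])<.07)).astype(np.uint8)
    n,L,st,_=cv2.connectedComponentsWithStats(m,connectivity=8)
    for k in range(1,n):
        if st[k,4]>3:
            s=L==k;print("grip?",st[k,4],"case",np.median(l[s],0).round(3),"world",np.median(P[s],0).round(3),"zmax",P[s][:,2].max().round(3), "ext",l[s].min(0).round(3),l[s].max(0).round(3))
a=cv2.imread("pics/scene4.png")[140:240,240:360];b=cv2.imread("pics/top4.png")[150:250,250:370]
cv2.imwrite("pics/s4c.png",cv2.resize(np.hstack([a,b]),(800,333),interpolation=cv2.INTER_CUBIC))
E
```

```text
scene basket_1 [([0.567, 0.081, 0.063], 0.59), ([0.628, 0.108, 0.023], 0.58), ([0.636, 0.085, 0.03], 0.45)]
scene basket_1_bar []
grip? 45 case [-0.036 -0.041] world [0.563 0.063 0.112] zmax 0.125 ext [-0.041 -0.046] [-0.026 -0.03 ]
top basket_1 [([0.635, 0.128, 0.033], 0.52), ([0.63, 0.066, 0.028], 0.48), ([0.562, 0.073, 0.033], 0.48), ([0.7, 0.108, 0.065], 0.48)]
top basket_1_bar []
grip? 32 case [0.03  0.031] world [0.635 0.128 0.116] zmax 0.13 ext [0.021 0.024] [0.041 0.044]
grip? 32 case [ 0.028 -0.029] world [0.629 0.069 0.118] zmax 0.13 ext [ 0.022 -0.037] [ 0.038 -0.014]
grip? 31 case [-0.039 -0.034] world [0.56  0.07  0.119] zmax 0.13 ext [-0.045 -0.044] [-0.029 -0.024]
```

View pics/s4c.png

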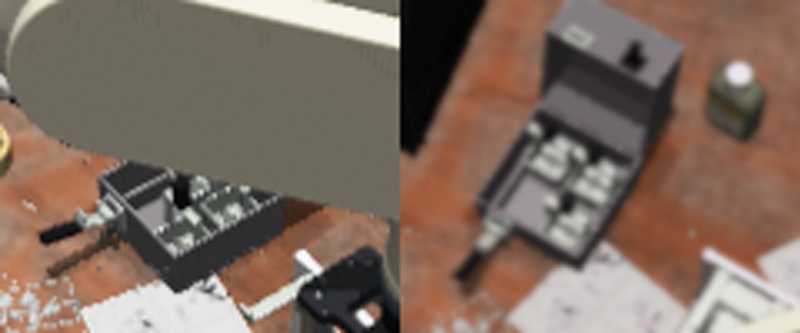

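The scene crop shows three baskets with black grips: rear-left, rear-right and front-right, with the front one at about (180,188) in the left half. The cover is standing open.

Emit:
servo_tool(targets=[[[13.5, 35.5, 0, 0, 144], [13.5, 35.5, 0, 0, 144], [13.5, 35.5, 0, 0, 144], [13.5, 35.5, 0, 0, 144], [13.5, 35.5, 0, 0, 144], [13.5, 35.5, 0, 0, 144], [13.5, 35.5, 0, 0, 144], [13.5, 35.5, 0, 0, 144], [13.5, 35.5, 0, 0, 144], [13.5, 35.5, 0, 0, 144]]])

```text
t: 11.12
tcp_pos: [0.531, 0.0021, 0.2917]
ee_rot: [3.141, 0.001, 3.049]
contact_force: [0.5, -1.0, 0.2]
finger_gap: 0.0401
grip_force: 0.0
```

Emit:
servo_tool(targets=[[[14.5, 36, 0, 0, 144], [14.5, 36, 0, 0, 144], [0, 0, -35, 0, 144], [0, 0, -35, 0, 144], [0, 0, -35, 0, 144], [0, 0, 0, 0, 144], [0, 0, 0, 0, 144]]])

```text
t: 11.7
tcp_pos: [0.5586, 0.0717, 0.1856]
ee_rot: [-3.141, -0.003, 3.048]
contact_force: [0.3, 0.2, 1.9]
finger_gap: 0.0401
grip_force: 0.0
```

```bash
python3 - <<'E'
from h import *
im,d=shot("scene","s5")
s=ctrl.get_state();print(s["tcp_pos"],s["finger_gap"])
a=cv2.imread("pics/s5.png")[100:250,210:370];cv2.imwrite("pics/s5c.png",cv2.resize(a,None,fx=3.5,fy=3.5,interpolation=cv2.INTER_CUBIC))
P=cloud("scene",d);x,y,z=P.reshape(-1,3).T
E
```

```text
[0.56031054 0.07165606 0.18743978] 0.04015276293185963
```

View pics/s5c.png

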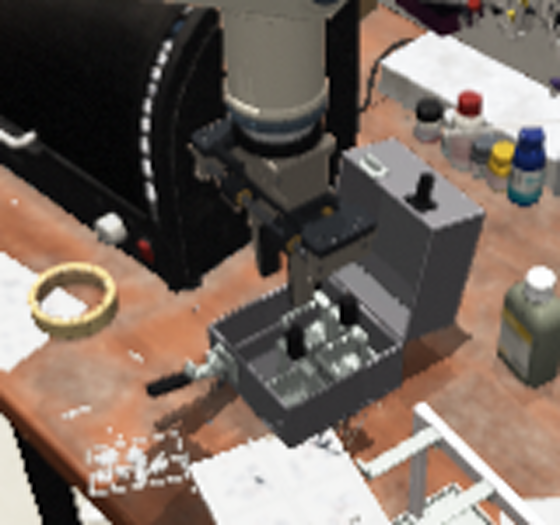

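Emit:
servo_tool(targets=[[[0, -3, -34, 0, 144], [0, 0, -34, 0, 144], [0, 0, -26, 0, 144], [0, 0, 0, 0, 144], [0, 0, 0, 0, 255], [0, 0, 0, 0, 255], [0, 0, 0, 0, 255], [0, 0, 0, 0, 255], [0, 0, 0, 0, 255], [0, 0, 0, 0, 255]]], squeeze=30)

```text
t: 12.58
tcp_pos: [0.5618, 0.0683, 0.0943]
ee_rot: [3.141, 0.004, 3.047]
contact_force: [-0.2, 0.5, 10.4]
finger_gap: 0.0155
grip_force: 29.9
```

Emit:
servo_tool(targets=[[[0, 0, 15, 0, 255], [0, 0, 25, 0, 255], [0, 0, 30, 0, 255], [0, 0, 30, 0, 255], [0, 0, 30, 0, 255], [0, 0, 5, 0, 255], [0, 0, 0, 0, 255]]])

```text
t: 13.17
tcp_pos: [0.5617, 0.0682, 0.23]
ee_rot: [3.141, 0.005, 3.047]
contact_force: [0.3, 0.1, -1.6]
finger_gap: 0.016
grip_force: 29.9
```

Emit:
servo_tool(targets=[[[-31, -18, 0, 0, 255], [-31, -18, 0, 0, 255], [-31, -18, 0, 0, 255], [-31, -18, 0, 0, 255], [-31, -18, 0, 0, 255], [0, -39, -4, -0.01, 255], [0, -39, -4, -0.01, 255], [0, -39, -4, -0.008, 255], [0, -39, -4, 0, 255], [0, -39, -5, 0, 255]]])

```text
t: 14.0
tcp_pos: [0.4039, -0.2184, 0.2048]
ee_rot: [3.141, -0.001, 3.019]
contact_force: [0.7, -0.2, -1.1]
finger_gap: 0.016
grip_force: 30.0
```

Emit:
servo_tool(targets=[[[0, -39, 0, 0, 255], [0, 0, 0, 0, 255], [0, 0, 0, 0, 255]]])

```text
t: 14.25
tcp_pos: [0.404, -0.2571, 0.2045]
ee_rot: [3.14, -0.003, 3.015]
contact_force: [-0.3, -0.3, -2.3]
finger_gap: 0.0155
grip_force: 30.0
```

```bash
python3 - <<'E'
from h import *
shot("scene","s6")
s=ctrl.get_state();print(s["tcp_pos"],s["finger_gap"],s["ee_rot"])
a=cv2.imread("pics/s6.png")[130:330,240:440];cv2.imwrite("pics/s6c.png",cv2.resize(a,None,fx=2.8,fy=2.8,interpolation=cv2.INTER_CUBIC))
E
```

```text
[ 0.40401216 -0.25580422  0.20462106] 0.015892590146473318 [ 3.13995787e+00 -2.68733381e-03  3.01664731e+00]
```

View pics/s6c.png

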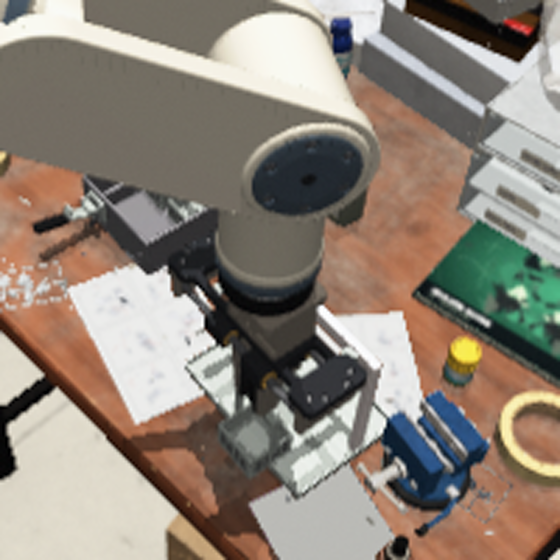

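Emit:
servo_tool(targets=[[[10, -1, 3, 0, 255], [18, -2, 0, 0, 255], [18, -2, 0, 0, 255], [18, -3, 0, 0, 255], [18, -3, 0, 0, 255], [0, 0, 0, 0, 255], [0, 0, -8, 0, 255], [0, 0, -8, 0, 255], [0, 0, 0, 0, 255]]])

```text
t: 15.05
tcp_pos: [0.4854, -0.2655, 0.191]
ee_rot: [3.14, -0.004, 3.02]
contact_force: [0.7, -0.2, -1.5]
finger_gap: 0.0156
grip_force: 30.0
```

Emit:
servo_tool(targets=[[[0, 0, -5, 0, 255], [0, 0, -4, 0, 255], [0, 0, 0, 0, 255]]])

```text
t: 15.3
tcp_pos: [0.4864, -0.2668, 0.1833]
ee_rot: [3.141, -0.001, 3.018]
contact_force: [-0.4, -0.5, -1.1]
finger_gap: 0.0153
grip_force: 30.0
```

Emit:
servo_tool(targets=[[[0, 0, -2, 0, 255], [0, 0, -2, 0, 255], [0, 0, 0, 0, 255]]])

```text
t: 15.55
tcp_pos: [0.4873, -0.2672, 0.1822]
ee_rot: [-3.141, 0.001, 3.019]
contact_force: [-6.7, 3.6, 17.3]
finger_gap: 0.016
grip_force: 30.0
```

Emit:
servo_tool(targets=[[[0, 0, 0, 0, 144], [0, 0, 0, 0, 144], [0, 0, 0, 0, 144], [0, 0, 0, 0, 144], [0, 0, 0, 0, 144], [0, 0, 30, 0, 144], [0, 0, 35, 0, 144], [-35, 0, 20, 0, 144], [-30, -30, 20, 0, 144], [0, -30, 0, 0, 144]]])

```text
t: 16.38
tcp_pos: [0.4235, -0.3237, 0.287]
ee_rot: [-3.139, 0.003, 3.021]
contact_force: [1.7, 0.1, 0.6]
finger_gap: 0.0402
grip_force: 0.0
```

```bash
cat > look.py <<'E'
from h import *
import sys
C=np.array([.603,.1005]);a=-.095;R=np.array([[np.cos(a),-np.sin(a)],[np.sin(a),np.cos(a)]])
for c in("scene","top"):
    im,d=shot(c,c+sys.argv[1]);P=cloud(c,d);z=P[...,2]
    def comps(m,tag):
        n,L,st,_=cv2.connectedComponentsWithStats(m.astype(np.uint8),connectivity=8)
        for k in range(1,n):
            if st[k,4]>5: s=L==k;print(c,tag,st[k,4],"med",np.median(P[s],0).round(3),"zmax",P[s][:,2].max().round(3))
    l=(P[...,:2]-C)@R
    comps((z>.095)&(z<.135)&(abs(l[...,0])<.066)&(abs(l[...,1])<.07),"grip")
    comps((z>.192)&(z<.222)&(abs(P[...,0]-.495)<.08)&(abs(P[...,1]+.2)<.13),"hung")
E
python3 look.py 7;python3 -c "
from workcell import ctrl
s=ctrl.get_state();print(s['t'],s['tcp_pos'],s['finger_gap'])"
```

```text
scene grip 23 med [0.635 0.121 0.109] zmax 0.124
scene grip 46 med [0.631 0.061 0.116] zmax 0.127
scene hung 27 med [ 0.491 -0.275  0.209] zmax 0.215
top grip 28 med [0.636 0.128 0.119] zmax 0.129
top grip 29 med [0.628 0.068 0.12 ] zmax 0.13
top hung 16 med [ 0.487 -0.266  0.21 ] zmax 0.218
16.4833 [ 0.42541736 -0.32693354  0.28426454] 0.04024971930197685
```

Emit:
servo_tool(targets=[[[18.5, 35.5, 0, 0.015, 144], [18.5, 35.5, 0, 0.012, 144], [18.5, 35.5, 0, 0, 144], [18.5, 35.5, 0, 0, 144], [18.5, 35.5, 0, 0, 144], [18.5, 35.5, 0, 0, 144], [18.5, 35.5, 0, 0, 144], [18.5, 35.5, 0, 0, 144], [18.5, 35.5, 0, 0, 144], [18.5, 35.5, 0, 0, 144]]])

```text
t: 17.32
tcp_pos: [0.6109, 0.0341, 0.2823]
ee_rot: [3.142, -0.001, 3.046]
contact_force: [1.3, -0.6, -1.3]
finger_gap: 0.0399
grip_force: 0.0
```

Emit:
servo_tool(targets=[[[18.5, 35, 0, 0, 144], [0, 0, -35, 0, 144], [0, 0, -35, 0, 144], [0, 0, -35, 0, 144], [0, 0, 0, 0, 144], [0, 0, 0, 0, 144]]])

```text
t: 17.82
tcp_pos: [0.6276, 0.0668, 0.1762]
ee_rot: [-3.141, -0.005, 3.046]
contact_force: [-1.2, -0.1, 1.2]
finger_gap: 0.0402
grip_force: 0.0
```

Emit:
servo_tool(targets=[[[2, -1, -34, 0, 144], [0, 0, -34, 0, 144], [0, 0, -15, 0, 144], [0, 0, 0, 0, 144], [0, 0, 0, 0, 255], [0, 0, 0, 0, 255], [0, 0, 0, 0, 255], [0, 0, 0, 0, 255], [0, 0, 0, 0, 255], [0, 0, 0, 0, 255]]])

```text
t: 18.65
tcp_pos: [0.6325, 0.0655, 0.097]
ee_rot: [3.141, 0.003, 3.046]
contact_force: [-0.6, 0.8, 7.9]
finger_gap: 0.0158
grip_force: 30.0
```

Emit:
servo_tool(targets=[[[0, 0, 15, 0, 255], [0, 0, 25, 0, 255], [0, 0, 30, 0, 255], [0, 0, 30, 0, 255], [0, 0, 30, 0, 255], [0, 0, 5, 0, 255], [0, 0, 0, 0, 255]]])

```text
t: 19.23
tcp_pos: [0.6325, 0.0655, 0.2329]
ee_rot: [3.141, 0.005, 3.046]
contact_force: [-0.6, 0.4, -1.7]
finger_gap: 0.0156
grip_force: 30.0
```

Emit:
servo_tool(targets=[[[-31, -12, 0, 0, 255], [-31, -12, 0, 0, 255], [-31, -12, 0, 0, 255], [-31, -12, 0, 0, 255], [-31, -12, 0, 0, 255], [-31, -12, 0, 0, 255], [-31, -12, 0, 0, 255], [0, -36, -5, -0.01, 255], [0, -36, -5, -0.01, 255], [0, -36, -5, -0.008, 255]]])

```text
t: 20.07
tcp_pos: [0.4126, -0.1275, 0.2138]
ee_rot: [3.141, -0.001, 3.019]
contact_force: [-0.3, -0.6, -0.4]
finger_gap: 0.0157
grip_force: 30.0
```

Emit:
servo_tool(targets=[[[0, -36, -5, 0, 255], [0, -25, 0, 0, 255], [0, 0, 0, 0, 255], [0, 0, 0, 0, 255]]])

```text
t: 20.4
tcp_pos: [0.4129, -0.1882, 0.2084]
ee_rot: [3.141, -0.003, 3.015]
contact_force: [0.7, 1.4, -1.5]
finger_gap: 0.0159
grip_force: 30.0
```

Emit:
servo_tool(targets=[[[10, -1, 3, 0, 255], [18, -2, 0, 0, 255], [18, -2, 0, 0, 255], [18, -2, 0, 0, 255], [18, -3, 0, 0, 255], [0, 0, 0, 0, 255], [0, 0, -8, 0, 255], [0, 0, -8, 0, 255], [0, 0, -6, 0, 255], [0, 0, 0, 0, 255]]])

```text
t: 21.23
tcp_pos: [0.4943, -0.1968, 0.189]
ee_rot: [3.141, -0.003, 3.018]
contact_force: [0.6, 0.0, -0.7]
finger_gap: 0.016
grip_force: 30.0
```

Emit:
servo_tool(targets=[[[0, 0, -3, 0, 255], [0, 0, 0, 0, 255]]])

```text
t: 21.4
tcp_pos: [0.4956, -0.1976, 0.1875]
ee_rot: [3.141, -0.001, 3.018]
contact_force: [0.1, -0.2, -1.1]
finger_gap: 0.0156
grip_force: 30.0
```

Emit:
servo_tool(targets=[[[0, 0, -2, 0, 255], [0, 0, -2, 0, 255], [0, 0, 0, 0, 255]]])

```text
t: 21.65
tcp_pos: [0.4963, -0.1979, 0.1849]
ee_rot: [-3.141, 0.001, 3.018]
contact_force: [-1.8, 1.5, 6.2]
finger_gap: 0.0156
grip_force: 30.0
```

Seated. I'll release, retreat and look.

Emit:
servo_tool(targets=[[[0, 0, -1, 0, 144], [0, 0, 0, 0, 144], [0, 0, 0, 0, 144], [0, 0, 0, 0, 144], [0, 0, 0, 0, 144], [0, 0, 30, 0, 144], [0, 0, 35, 0, 144], [-30, -20, 20, 0, 144], [-20, -35, 15, 0, 144], [-20, -35, 0, 0, 144]]])

```text
t: 22.48
tcp_pos: [0.4274, -0.2876, 0.2861]
ee_rot: [-3.139, 0.005, 3.02]
contact_force: [0.1, -0.5, 0.4]
finger_gap: 0.0404
grip_force: 0.0
```

Emit:
servo_tool(targets=[[[0, -35, 0, 0, 144], [0, 0, 0, 0, 144]]])

```text
t: 22.65
tcp_pos: [0.426, -0.3266, 0.2832]
ee_rot: [-3.138, 0.002, 3.015]
contact_force: [-0.4, 0.3, -0.1]
finger_gap: 0.0399
grip_force: 0.0
```

```bash
python3 look.py 8;python3 -c "
from workcell import ctrl
s=ctrl.get_state();print(s['t'],s['tcp_pos'],s['finger_gap'])"
```

```text
scene grip 19 med [0.636 0.122 0.105] zmax 0.115
scene hung 46 med [ 0.493 -0.202  0.205] zmax 0.216
scene hung 8 med [ 0.494 -0.275  0.209] zmax 0.213
top grip 28 med [0.636 0.128 0.119] zmax 0.128
top hung 8 med [ 0.488 -0.201  0.198] zmax 0.219
top hung 25 med [ 0.487 -0.265  0.209] zmax 0.218
22.75 [ 0.42628613 -0.32242337  0.28231367] 0.0398550294069787
```

Emit:
servo_tool(targets=[[[17.5, 37, 0, 0.015, 144], [17.5, 37, 0, 0.012, 144], [17.5, 37, 0, 0, 144], [17.5, 37, 0, 0, 144], [17.5, 37, 0, 0, 144], [17.5, 37, 0, 0, 144], [17.5, 37, 0, 0, 144], [17.5, 37, 0, 0, 144], [17.5, 37, 0, 0, 144], [17.5, 37, 0, 0, 144]]])

```text
t: 23.58
tcp_pos: [0.6015, 0.0521, 0.2823]
ee_rot: [3.141, -0.001, 3.046]
contact_force: [0.8, -1.4, -0.0]
finger_gap: 0.0397
grip_force: 0.0
```

Emit:
servo_tool(targets=[[[17.5, 37, 0, 0, 144], [17.5, 38, 0, 0, 144], [0, 0, -35, 0, 144], [0, 0, -35, 0, 144], [0, 0, -35, 0, 144], [0, 0, 0, 0, 144], [0, 0, 0, 0, 144]]])

```text
t: 24.17
tcp_pos: [0.6347, 0.1242, 0.1761]
ee_rot: [-3.141, -0.004, 3.046]
contact_force: [0.6, -0.2, 0.8]
finger_gap: 0.0397
grip_force: 0.0
```

Emit:
servo_tool(targets=[[[0, 0, -34, 0, 144], [0, 0, -34, 0, 144], [0, 0, -15, 0, 144], [0, 0, 0, 0, 144], [0, 0, 0, 0, 255], [0, 0, 0, 0, 255], [0, 0, 0, 0, 255], [0, 0, 0, 0, 255], [0, 0, 0, 0, 255], [0, 0, 0, 0, 255]]])

```text
t: 25.0
tcp_pos: [0.638, 0.1236, 0.0963]
ee_rot: [3.141, 0.003, 3.045]
contact_force: [0.7, 2.0, 7.6]
finger_gap: 0.0155
grip_force: 30.0
```

Emit:
servo_tool(targets=[[[0, 0, 15, 0, 255], [0, 0, 25, 0, 255], [0, 0, 30, 0, 255], [0, 0, 30, 0, 255], [0, 0, 30, 0, 255], [0, 0, 5, 0, 255], [0, 0, 0, 0, 255]]])

```text
t: 25.58
tcp_pos: [0.6379, 0.1235, 0.2321]
ee_rot: [3.14, 0.004, 3.045]
contact_force: [-0.6, 0.3, -1.7]
finger_gap: 0.0157
grip_force: 30.0
```

Emit:
servo_tool(targets=[[[-31, -20, 0, 0, 255], [-31, -20, 0, 0, 255], [-31, -20, 0, 0, 255], [-31, -20, 0, 0, 255], [-31, -20, 0, 0, 255], [-31, -20, 0, 0, 255], [-31, -20, 0, 0, 255], [0, -34, -7, -0.01, 255], [0, -34, -7, -0.01, 255], [0, -34, -6, -0.008, 255]]])

```text
t: 26.42
tcp_pos: [0.4179, -0.1196, 0.2079]
ee_rot: [3.141, -0.002, 3.017]
contact_force: [0.6, -0.1, -0.5]
finger_gap: 0.0159
grip_force: 30.0
```

Emit:
servo_tool(targets=[[[0, 0, 0, 0, 255], [0, 0, 0, 0, 255], [0, 0, 0, 0, 255]]])

```text
t: 26.67
tcp_pos: [0.4187, -0.1183, 0.2083]
ee_rot: [3.141, -0.002, 3.016]
contact_force: [-0.4, 1.3, -1.2]
finger_gap: 0.0161
grip_force: 30.0
```

Emit:
servo_tool(targets=[[[12, -1, 3, 0, 255], [18, -2, 0, 0, 255], [18, -2, 0, 0, 255], [18, -2, 0, 0, 255], [18, -3, 0, 0, 255], [0, 0, 0, 0, 255], [0, 0, -8, 0, 255], [0, 0, -8, 0, 255], [0, 0, -6, 0, 255], [0, 0, 0, 0, 255]]])

```text
t: 27.5
tcp_pos: [0.5016, -0.1279, 0.1886]
ee_rot: [3.141, -0.003, 3.017]
contact_force: [-0.7, 0.2, -0.8]
finger_gap: 0.0157
grip_force: 30.0
```

Emit:
servo_tool(targets=[[[0, 0, -3, 0, 255], [0, 0, -2, 0, 255], [0, 0, -1, 0, 255], [0, 0, 0, 0, 255]]])

```text
t: 27.83
tcp_pos: [0.5035, -0.1288, 0.1844]
ee_rot: [3.142, -0.0, 3.017]
contact_force: [-0.4, 0.0, 0.1]
finger_gap: 0.0155
grip_force: 30.0
```

Emit:
servo_tool(targets=[[[0, 0, -2, 0, 255], [0, 0, 0, 0, 255]]])

```text
t: 28.0
tcp_pos: [0.5039, -0.1288, 0.1841]
ee_rot: [-3.142, 0.001, 3.017]
contact_force: [-3.6, 1.7, 13.4]
finger_gap: 0.0159
grip_force: 30.0
```

Emit:
servo_tool(targets=[[[0, 0, 0, 0, 144], [0, 0, 0, 0, 144], [0, 0, 0, 0, 144], [0, 0, 0, 0, 144], [0, 0, 0, 0, 144], [0, 0, 30, 0, 144], [0, 0, 35, 0, 144], [-30, -20, 20, 0, 144], [-20, -35, 15, 0, 144], [-20, -35, 0, 0, 144]]])

```text
t: 28.83
tcp_pos: [0.435, -0.2185, 0.2854]
ee_rot: [-3.14, 0.005, 3.019]
contact_force: [1.5, -0.7, 0.1]
finger_gap: 0.0397
grip_force: 0.0
```

Emit:
servo_tool(targets=[[[0, -37, 0, 0, 144], [0, -37, 0, 0, 144], [0, -37, 0, 0, 144], [0, 0, 0, 0, 144]]])

```text
t: 29.17
tcp_pos: [0.4341, -0.3341, 0.282]
ee_rot: [-3.139, 0.001, 3.014]
contact_force: [0.2, -0.1, -0.0]
finger_gap: 0.0395
grip_force: 0.0
```

```bash
python3 look.py 9;python3 - <<'E'
from h import *
s=ctrl.get_state();print(s['t'],s['tcp_pos'],s['finger_gap'])
P=cloud("top",np.load("pics/top9.npy"));C=np.array([.603,.1005]);a=-.095;R=np.array([[np.cos(a),-np.sin(a)],[np.sin(a),np.cos(a)]])
l=(P[...,:2]-C)@R;z=P[...,2]
m=(z>.2)&(z<.3)&(abs(l[...,1])<.08)&(l[...,0]>0)&(l[...,0]<.25);q=np.c_[l[m],z[m]]
print("cover",q.min(0),q.max(0)); q=q[np.argsort(q[:,2])][-12:];print(q.round(3).tolist())
m=(z>.2)&(abs(l[...,1])<.08)&(l[...,0]>0)&(l[...,0]<.25);
b=cv2.vconcat([cv2.imread("pics/scene9.png")[130:310,230:430],cv2.imread("pics/top9.png")[150:330,250:450]])
cv2.imwrite("pics/s9c.png",cv2.resize(b,None,fx=1.65,fy=1.65,interpolation=cv2.INTER_CUBIC))
E
```

```text
scene hung 53 med [ 0.502 -0.133  0.207] zmax 0.215
scene hung 52 med [ 0.495 -0.202  0.209] zmax 0.216
scene hung 6 med [ 0.484 -0.263  0.203] zmax 0.209
top hung 20 med [ 0.502 -0.125  0.21 ] zmax 0.217
top hung 8 med [ 0.492 -0.269  0.209] zmax 0.212
29.2667 [ 0.43382124 -0.32948992  0.28148879] 0.04015844671190454
cover [ 0.09875468 -0.07146089  0.2000005 ] [0.16317891 0.07284092 0.23826854]
[[0.115, -0.033, 0.226], [0.118, -0.031, 0.228], [0.115, -0.028, 0.229], [0.12, -0.038, 0.23], [0.128, -0.03, 0.233], [0.126, -0.035, 0.234], [0.122, -0.037, 0.234], [0.124, -0.032, 0.234], [0.119, -0.031, 0.234], [0.116, -0.036, 0.235], [0.119, -0.035, 0.237], [0.12, -0.03, 0.238]]
```

View pics/s9c.png

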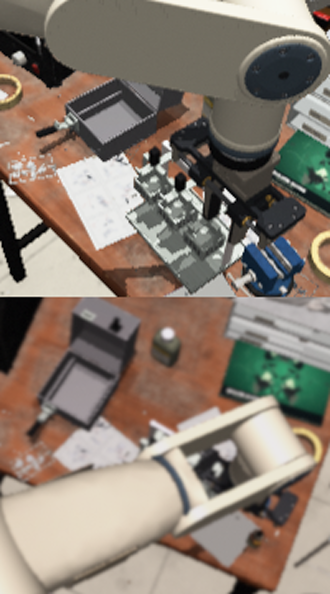

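All three baskets hang on the rack (grips near (155,158), (180,185) and (210,205) in the upper half). The case is empty with its cover upright. Next I shut the cover.

Emit:
servo_tool(targets=[[[22.5, 30, 0, 0.015, 116], [22.5, 30, 0, 0.012, 116], [22.5, 30, 0, 0, 116], [22.5, 30, 0, 0, 116], [22.5, 30, 0, 0, 116], [22.5, 30, 0, 0, 116], [22.5, 30, 0, 0, 116], [22.5, 30, 0, 0, 116], [22.5, 30, 0, 0, 116], [22.5, 30, 0, 0, 116]]], squeeze=25)

```text
t: 30.1
tcp_pos: [0.6593, -0.0251, 0.282]
ee_rot: [3.141, -0.001, 3.045]
contact_force: [0.2, -0.7, 0.1]
finger_gap: 0.0498
grip_force: 0.0
```

Emit:
servo_tool(targets=[[[22.5, 29, 0, 0, 116], [22.5, 29, 0, 0, 116], [22.5, 29, 0, 0, 116], [0, 0, -25, 0, 116], [0, 0, 0, 0, 116], [0, 0, 0, 0, 116]]])

```text
t: 30.6
tcp_pos: [0.7248, 0.0596, 0.2553]
ee_rot: [-3.141, -0.004, 3.046]
contact_force: [0.8, -1.2, -0.5]
finger_gap: 0.0499
grip_force: 0.0
```

Emit:
servo_tool(targets=[[[2, -5, -27, 0, 116], [0, 0, -26, 0, 116], [0, 0, 0, 0, 116], [0, 0, 0, 0, 255], [0, 0, 0, 0, 255], [0, 0, 0, 0, 255], [0, 0, 0, 0, 255], [0, 0, 0, 0, 255], [0, 0, 0, 0, 255], [0, 0, 0, 0, 255]]])

```text
t: 31.43
tcp_pos: [0.7287, 0.0534, 0.2043]
ee_rot: [3.142, 0.0, 3.044]
contact_force: [-0.9, -0.5, 1.4]
finger_gap: 0.0117
grip_force: 25.0
```

Emit:
servo_tool(targets=[[[-15.8, 1.5, 4.8, 0, 255], [-16.2, 1.5, 3.2, 0, 255], [-16.4, 1.6, 1.6, 0, 255], [-16.5, 1.6, 0, 0, 255], [-16.4, 1.6, -1.8, 0, 255], [-16.2, 1.5, -3.4, 0, 255], [-15.8, 1.5, -5, 0, 255], [-15.2, 1.4, -6.6, 0, 255], [-14.5, 1.4, -8, 0, 255]]])

```text
t: 32.18
tcp_pos: [0.5873, 0.0683, 0.1901]
ee_rot: [3.139, 0.005, 3.043]
contact_force: [5.6, 6.6, -0.1]
finger_gap: 0.0118
grip_force: 25.0
```

Emit:
servo_tool(targets=[[[-13.6, 1.3, -9.4, 0, 255], [-12.6, 1.2, -10.8, 0, 255], [-11.4, 1.1, -12, 0, 255], [-10.2, 1, -13.1, 0, 255], [-8.8, 0.8, -14, 0, 255], [-7.4, 0.7, -14.8, 0, 255], [-5.9, 0.6, -15.5, 0, 255], [-4.3, 0.4, -16, 0, 255], [-2.7, 0.3, -14, 0, 255], [0, 0, 0, 0, 255]]])

```text
t: 33.02
tcp_pos: [0.5094, 0.0765, 0.0679]
ee_rot: [3.138, 0.001, 3.042]
contact_force: [2.8, 13.3, -2.6]
finger_gap: 0.0115
grip_force: 25.0
```

Emit:
servo_tool(targets=[[[0, 0, -3, 0, 255], [0, 0, 0, 0, 255]]])

```text
t: 33.18
tcp_pos: [0.5092, 0.0765, 0.066]
ee_rot: [3.138, 0.0, 3.042]
contact_force: [-0.9, 14.2, -1.7]
finger_gap: 0.0115
grip_force: 25.0
```

Emit:
servo_tool(targets=[[[0, 0, -3, 0, 255], [0, 0, 0, 0, 255]]])

```text
t: 33.35
tcp_pos: [0.5092, 0.0766, 0.064]
ee_rot: [3.138, 0.0, 3.042]
contact_force: [-2.7, 13.0, 6.4]
finger_gap: 0.0119
grip_force: 25.0
```

Emit:
servo_tool(targets=[[[0, 0, -2, 0, 255], [0, 0, 0, 0, 255], [0, 0, 0, 0, 255]]])

```text
t: 33.6
tcp_pos: [0.5096, 0.0766, 0.0631]
ee_rot: [3.138, 0.001, 3.042]
contact_force: [-6.6, 12.4, 22.0]
finger_gap: 0.0119
grip_force: 25.0
```

Emit:
servo_tool(targets=[[[0, 0, 2, 0, 116], [0, 0, 0, 0, 116], [0, 0, 0, 0, 116], [0, 0, 0, 0, 116], [0, 0, 25, 0, 116], [0, 0, 30, 0, 116], [-19, 24, 0, 0, 116], [-19, 24, 0, 0, 116], [-19, 25, 0, 0, 116], [0, 0, 0, 0, 116]]])

```text
t: 34.43
tcp_pos: [0.4487, 0.1495, 0.1179]
ee_rot: [3.142, -0.002, 3.045]
contact_force: [-0.3, -0.9, 0.8]
finger_gap: 0.0499
grip_force: 0.0
```

Emit:
servo_tool(targets=[[[0, 0, -25, 0, 116], [0, 0, -25, 0, 116], [0, 0, -20, 0, 116], [0, 0, 0, 0, 116]]])

```text
t: 34.77
tcp_pos: [0.4496, 0.1463, 0.0451]
ee_rot: [-3.139, -0.005, 3.044]
contact_force: [-0.8, -0.9, -0.4]
finger_gap: 0.05
grip_force: 0.0
```

Emit:
servo_tool(targets=[[[3, 3, -4, 0, 116], [0, 0, 0, 0, 255], [0, 0, 0, 0, 255], [0, 0, 0, 0, 255], [0, 0, 0, 0, 255], [0, 0, 0, 0, 255], [0, 0, 0, 0, 255], [0, 0, 0, 0, 255]]])

```text
t: 35.43
tcp_pos: [0.4552, 0.1507, 0.0447]
ee_rot: [3.141, 0.001, 3.043]
contact_force: [-1.4, 1.8, 5.8]
finger_gap: 0.0154
grip_force: 25.0
```

Emit:
servo_tool(targets=[[[2.6, -0.2, 9.5, 0, 255], [4, -0.4, 9.4, 0, 255], [5.4, -0.5, 8.6, 0, 255], [6.6, -0.6, 7.8, 0, 255], [7.7, -0.7, 6.6, 0, 255], [8.6, -0.8, 5.5, 0, 255], [9.3, -0.9, 4, 0, 255], [10, -1, 2.7, 0, 255], [0, 0, 0, 0, 255], [0, 0, 0, 0, 255]]])

```text
t: 36.27
tcp_pos: [0.5099, 0.1452, 0.0996]
ee_rot: [3.141, 0.001, 3.044]
contact_force: [-1.1, -1.0, 9.5]
finger_gap: 0.0154
grip_force: 25.0
```

Emit:
servo_tool(targets=[[[0, 0, 0, 0, 116], [0, 0, 0, 0, 116], [0, 0, 0, 0, 116], [0, 0, 0, 0, 116], [0, 0, 0, 0, 116], [0, 0, 35, 0, 116], [0, 0, 35, 0, 116], [0, 0, 35, 0, 116], [-35, 15, 20, 0, 116], [-35, 20, 0, 0, 116]]])

```text
t: 37.1
tcp_pos: [0.4428, 0.1802, 0.2269]
ee_rot: [3.139, 0.007, 3.041]
contact_force: [-0.5, 0.9, 0.1]
finger_gap: 0.0498
grip_force: 0.0
```

Emit:
servo_tool(targets=[[[-17, 36, 0, 0, 116], [-17, 36, 0, 0, 116], [-17, 36, 0, 0, 116], [-17, 36, 0, 0, 116], [-17, 36, 0, 0, 116], [-17, 36, 0, 0, 116], [-17, 36, 0, 0, 116], [-17, 36, 0, 0, 116], [0, 0, 0, 0, 116]]])

```text
t: 37.85
tcp_pos: [0.3014, 0.4732, 0.2227]
ee_rot: [3.139, -0.001, 3.047]
contact_force: [0.7, -0.5, -0.2]
finger_gap: 0.0504
grip_force: 0.0
```

```bash
python3 look.py 10; python3 - <<'E'
from h import *
C=np.array([.603,.1005]);a=-.095;R=np.array([[np.cos(a),-np.sin(a)],[np.sin(a),np.cos(a)]])
for n in("scene","top"):
  for k in("0","10"):
    P=cloud(n,np.load(f"pics/{n}{k}.npy")).reshape(-1,3);l=(P[:,:2]-C)@R;z=P[:,2]
    def zz(x0):
        m=(abs(l[:,0]-x0)<.012)&(abs(l[:,1])<.065)&(z>.12)&(z<.16);return np.median(z[m]).round(4),m.sum()
    m=(l[:,0]<-.08)&(l[:,0]>-.17)&(abs(l[:,1]-.034)<.02)&(z>.04)&(z<.15)
    q=np.c_[l[m],z[m]];print(n,k,"front/back z",zz(-.06),zz(.06),"lever",m.sum(),np.percentile(q,[3,97],axis=0).round(3).tolist())
b=cv2.imread("pics/scene10.png")[140:320,230:430]
cv2.imwrite("pics/s10c.png",cv2.resize(b,None,fx=3,fy=3,interpolation=cv2.INTER_CUBIC))
print(ctrl.get_state()["t"])
E
```

```text
scene grip 6 med [0.669 0.153 0.134] zmax 0.135
scene grip 11 med [0.664 0.1   0.134] zmax 0.135
scene grip 8 med [0.633 0.125 0.134] zmax 0.135
scene grip 14 med [0.634 0.102 0.134] zmax 0.135
scene grip 10 med [0.657 0.072 0.134] zmax 0.135
scene grip 16 med [0.583 0.119 0.135] zmax 0.135
scene grip 6 med [0.613 0.111 0.134] zmax 0.135
scene grip 10 med [0.632 0.078 0.134] zmax 0.135
scene grip 11 med [0.599 0.087 0.134] zmax 0.135
scene grip 9 med [0.65  0.029 0.134] zmax 0.135
scene hung 50 med [ 0.502 -0.132  0.209] zmax 0.214
scene hung 51 med [ 0.494 -0.202  0.209] zmax 0.214
scene hung 58 med [ 0.488 -0.271  0.209] zmax 0.215
top grip 373 med [0.615 0.074 0.132] zmax 0.135
top grip 7 med [0.636 0.157 0.133] zmax 0.135
top grip 118 med [0.579 0.143 0.133] zmax 0.135
top grip 10 med [0.546 0.084 0.133] zmax 0.135
top hung 27 med [ 0.5   -0.127  0.211] zmax 0.218
top hung 25 med [ 0.495 -0.196  0.209] zmax 0.216
top hung 26 med [ 0.486 -0.265  0.21 ] zmax 0.218
scene 0 front/back z (np.float64(0.1358), np.int64(233)) (np.float64(0.1364), np.int64(178)) lever 73 [[-0.102, 0.02, 0.044], [-0.082, 0.038, 0.129]]
scene 10 front/back z (np.float64(0.1358), np.int64(234)) (np.float64(0.1363), np.int64(175)) lever 73 [[-0.101, 0.02, 0.045], [-0.081, 0.039, 0.126]]
top 0 front/back z (np.float64(0.1355), np.int64(224)) (np.float64(0.1356), np.int64(187)) lever 44 [[-0.104, 0.025, 0.042], [-0.081, 0.044, 0.127]]
top 10 front/back z (np.float64(0.1354), np.int64(223)) (np.float64(0.1348), np.int64(183)) lever 45 [[-0.105, 0.025, 0.043], [-0.081, 0.043, 0.126]]
37.95
```

View pics/s10c.png

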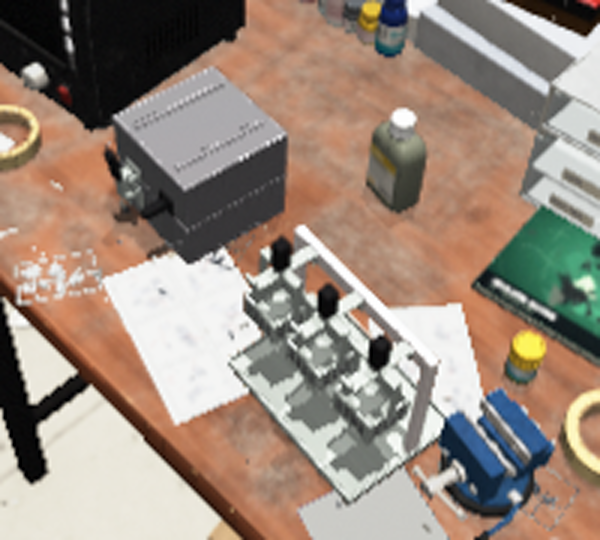

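The case is shut with its latch upright (near (115,165)), matching the start. The three baskets hang at (283,252), (328,298) and (380,350).

```bash
python3 -c "
from workcell import ctrl
print(ctrl.close_job())"
```

```text
the job is handed in; nothing more can be done
None
```

All three baskets found in the case hang on the drip rack, one per hook, and the case is shut and latched; I never touched the bottles or tape roll, and handed the job in at about 38 s (no verdict was returned).

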